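# Dial open the parts safe

## Task

Open the parts safe on the bench: turn the dial clockwise by its crank knob, past the red mark once, and stop on red the second time; then turn back anticlockwise past the blue mark once and stop on blue the second time; then turn clockwise again, slowly, until you feel the spring bolt drop in and stop the dial (less than half a turn; the last number is not marked), and do not force the dial on against it. Then slide the cover all the way open, towards the front of the safe. Leave the tools lying round it alone.

Things in the scene. Friction and masses are not known exactly. Their poses are not given: they have to be found in the camera images.
- lockbox: dark green-grey steel parts safe fixed to the bench, 130 mm deep (its x), 205 mm long (its y, from -100 to +105 mm), lid level 62 mm up; origin on the bench under it, z up, front faces its -x. The dial is at its -y end, the sliding aluminium cover at its +y end
- dial_centre (a point): on the vertical axis of the black dial (88 mm across, turns without end), at the height of its flat face, 77 mm above the bench. The dial drags lightly (1 to 8 N at the crank knob, more as each lock wheel is picked up); once the bolt has dropped the dial is stopped dead, with up to 0.1 rad of play, and more than about 20 N at the knob is forcing it
- knob_centre (a point): middle of the grey crank knob, an upright round post 15 mm across, 39 mm tall (foot 1.5 mm above the dial's face), 30 mm from the dial's axis. It spins on its own pin: pinched from above, it can be carried round without turning the hand. The dial is 'on' a mark when this knob lies in the mark's direction from the axis, within 0.1 rad. Clockwise is as seen from above
- red_mark (a point): red mark on the fixed ring round the dial, 57 mm from the dial's axis. At the start the knob stands 0.6 to 4.7 rad anticlockwise of it; to stop on red the second time takes that and one full turn more
- blue_mark (a point): blue mark on the same ring, 57 mm from the axis, 1.32 rad anticlockwise of red. Turning back from red, the dial meets it after 1.32 rad, and the second time after one full turn more (overshooting by over 0.3 rad spoils the first number). From there the bolt drops 0.9 to 2.8 rad clockwise
- lock_bolt: spring bolt inside the safe that slides along the safe's -y by 14 mm, by itself, when the combination is right; till then it holds the cover. Its origin is at the safe's origin before it drops, and 14 mm to the safe's -y once it has dropped
- bolt_button (a point): top of the small orange button, 9 mm across, that rides on the bolt in a black slot between dial and cover: 22.5 mm to the +y side of the safe's origin when locked, 8.5 mm when dropped
- cover_pull (a point): middle of the black round post (18 mm across, its foot 67 mm and its top 98 mm above the bench) that stands on the cover; pinch it to slide the cover. With the cover shut it is at x +35, y +66 mm in the safe's frame (the dial's axis is at x 0, y -47 mm)
- cover (a joint): travel of the sliding cover towards the safe's -x, m: 0 shut, 0.060 fully open against its stop; slides with about 3 N and stays where left
- spanner: loose steel spanner, 185 mm, bystander
- pliers: loose red-handled pliers, 192 mm, bystander
- hex_bolt: loose hex bolt, 75 mm, bystander
- big_nut: loose hex nut, 34 mm, bystander

How it is judged:
By the outcome, as a careful person would: the job done as asked, in the order asked, and still so for the second after the job is handed in, with the robot touching nothing.
It also fails if it takes over 72 s, if anything falls off the work surface, if the arm or the gripper's body presses on something with over 40 N, if the wrist force passes 120 N, or if a joint passes its speed limit or range.

## Robot

A 6-joint arm with a two-finger parallel gripper is mounted at the origin on a cart in front of the work surface, level with it; the furniture and walls round the work are solid. World frame = base frame: x ahead of the robot, y to its left, z up, the work surface at z = 0. Lengths are in m, angles in rad, forces in N, time in s.
With the tool pointing down it reaches from about 0.325 to 0.925 m from the base axis. Payload 3.1 kg.
Tool frame: the origin (TCP) lies at the very end of the fingers, on their centre line; the grasp point (between the pads) lies 19 mm behind it; x points along the fingers, y is the direction in which the jaws open and shut, and the axes are right-handed (so a half turn about x gives the same grasp; the last joint's range is limited). The gripper opens to 85 mm and grips with 20 to 120 N. Pads are 22 mm wide; open, the fingers measure 114 mm over their backs; the gripper's body (76 mm by 85 mm) begins 54 mm behind the grasp point. The pads swing forward as they close: fully open they stand 13 mm farther back than shut.
Start: joints at [1.081, 0.217, 1.613, -0, 1.311, -0.112], TCP at [0.231, 0.581, 0.231] pointing down, gripper open.
Joint ranges: [-2.75, 2.75], [-0.78, 2.1], [0.31, 2.55], [-1.13, 4.27], [0.13, 2.63], [-2.58, 2.58]. Speed limits (rad/s): [2.79, 2.79, 3.14, 3.14, 3.14, 3.14].

## Interface

Orientations are given as a unit quaternion [w, x, y, z].
In Python, from bench import bot gives the robot as it stands. Calls block until the motion is done:
- bot.goto(position, orientation): joint-space move of the TCP to a pose.
- bot.line_to(position, frame=None, vel=0.15, until_force=None): straight line of the TCP; frame=None keeps the orientation; vel is the mean speed in m/s. With until_force (N) it stops when the force on the tool has changed by that much, and returns True; else False.
- bot.goto_joints(angles): joint-space move.
- bot.grip(opening, squeeze=None): opening from 0.0 (shut) to 1.0 (fully open); squeeze is the grip in N (None keeps the last); returns when the fingers have stopped.
- bot.sleep(seconds).
- bot.solve_ik(position, orientation): joint angles nearest the present ones, or None.
- bot.sense(): the state.
- bot.capture(name): name is "scene" or "side" or "wrist"; returns a dict with "frame" (480x640x3 uint8, red, green, blue), "depth" (480x640 float32, m along the optical axis (not along the pixel's ray), 0 where there is no reading), "fx", "fy", "cx", "cy" (pixels), "extrinsics" (4x4, takes a point from camera to world coordinates). Camera axes: x right, y down, z forward; pixel columns grow to the right and rows downward; lengths in m; the calibration is good to about 2 mm. A picture is of the moment at which its call begins.
A pose or a line that the arm cannot do raises bot.PlanningError and nothing moves.
- bot.finish_job(): hands the job in, once; it reports no verdict.
The state is a dict: "time_s": time; "q": joint angles; "qd": joint speeds; "effort": joint torques, N m; "position": TCP position; "eef_rot": TCP orientation; "wrist_force": force on the tool from outside, world axes, zero at the start; "wrist_torque": the same for the moment, N m; "width": opening from 0.0 (shut) to 1.0 (fully open).
Only numpy, scipy, OpenCV 4.12 (cv2) and the standard library are available. Lean on these libraries where they do the work, as an engineer would, in place of code of your own. Each camera call takes 0.05 s, during which the arm holds its last target.

## Working session

There is one attempt and no reset: what is moved stays moved. The work goes in short steps, each a Python script; the robot and the scene stay as the last script left them, time stands still between calls to the robot, and variables do not carry over. Pictures are saved under pics/ and viewed, and the job is handed in when it is done.

```bash
ls; mkdir -p pics; python3 - <<'E'
from bench import bot
import cv2,numpy as np
for n in ["scene","side","wrist"]:
    c=bot.capture(n); cv2.imwrite(f"pics/{n}0.png",c["frame"][:,:,::-1]); np.savez(f"/tmp/{n}0.npz",**c)
    print(n,c["fx"],c["cx"],c["cy"],np.round(c["extrinsics"],3).tolist())
print(bot.sense())
E
```

```text
pics
scene 621.0117753028155 318.323285472474 241.4045948330108 [[0.768, -0.487, 0.416, 0.028], [-0.64, -0.596, 0.486, -0.164], [0.011, -0.639, -0.769, 0.918], [0.0, 0.0, 0.0, 1.0]]
side 433.95681212270995 318.10038063861555 240.0541679087033 [[-0.986, -0.102, 0.132, 0.33], [-0.165, 0.496, -0.853, 1.103], [0.022, -0.862, -0.506, 0.55], [0.0, 0.0, 0.0, 1.0]]
wrist 425.07908569146485 320.8823578043145 230.57223319782838 [[0.369, 0.885, 0.284, 0.157], [0.929, -0.351, -0.115, 0.609], [-0.002, 0.306, -0.952, 0.372], [0.0, 0.0, 0.0, 1.0]]
{'time_s': 0.15, 'q': array([ 1.08081745e+00,  2.17579071e-01,  1.61461884e+00,  1.84618176e-05,
        1.31129481e+00, -1.12210570e-01]), 'qd': array([-2.15197250e-03, -3.12558028e-03, -3.83644919e-03, -7.03748726e-04,
        1.60444184e-03, -9.70067105e-05]), 'effort': array([ 7.09091819e-04, -3.97443008e+01, -3.04416275e+01, -1.28655352e-04,
        5.71640820e-03, -2.43016802e-05]), 'position': array([0.2302049 , 0.58036733, 0.23024153]), 'eef_rot': array([ 0.69432456,  0.13213041,  0.69473506, -0.13340977]), 'wrist_force': array([ 0.29694844, -0.85592262, -0.21420927]), 'wrist_torque': array([-0.00429558,  0.00856975,  0.02830436]), 'width': 1.0044501228441052}
```

View pics/scene0.png

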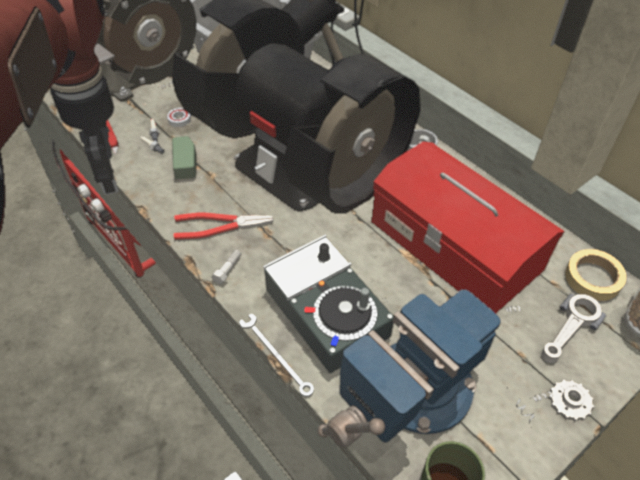

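View pics/side0.png

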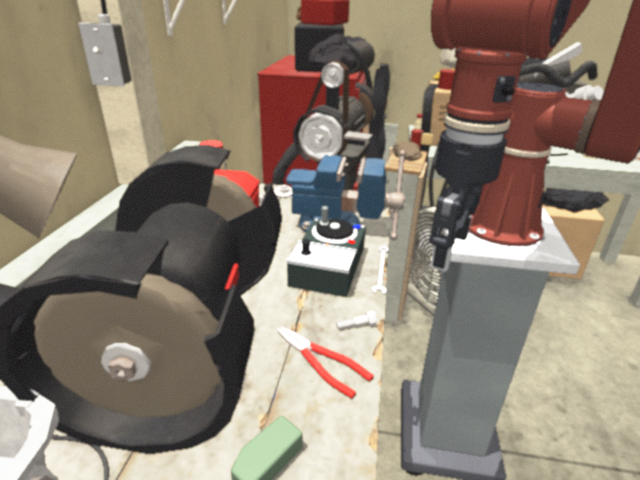

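View pics/wrist0.png

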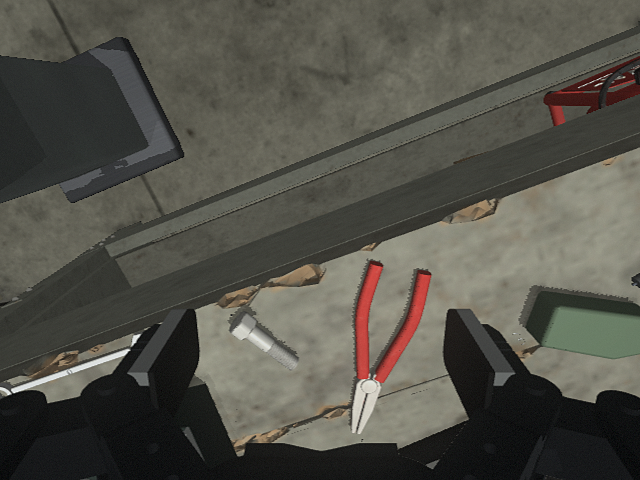

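The scene view shows the safe at about (330,300): the red mark is near (309,310), blue near (335,342), the knob near (366,300) and the pull near (323,252). The blue vise stands close to the dial end. Next I'll zoom in and measure.

```bash
cat > h.py <<'E'
import numpy as np,cv2
def ray(c,u,v):
    E=c["extrinsics"];d=np.array([(u-c["cx"])/c["fx"],(v-c["cy"])/c["fy"],1.]);return E[:3,3],E[:3,:3]@d
def onz(c,u,v,z):
    o,d=ray(c,u,v);return o+d*(z-o[2])/d[2]
def dep(c,u,v):
    o,d=ray(c,u,v);return o+d*float(c["depth"][int(round(v)),int(round(u))])
def tri(c1,p1,c2,p2):
    o1,d1=ray(c1,*p1);o2,d2=ray(c2,*p2);A=np.stack([d1,-d2],1);t=np.linalg.lstsq(A,o2-o1,rcond=None)[0]
    a=o1+d1*t[0];b=o2+d2*t[1];return (a+b)/2,np.linalg.norm(a-b)
def proj(c,p):
    E=c["extrinsics"];q=E[:3,:3].T@(np.asarray(p)-E[:3,3]);return q[0]/q[2]*c["fx"]+c["cx"],q[1]/q[2]*c["fy"]+c["cy"]
E
python3 - <<'E'
import numpy as np,cv2
from h import *
for n,(x,y,w,h) in dict(scene=(255,225,160,150),side=(270,190,110,110)).items():
    c=dict(np.load(f"/tmp/{n}0.npz"));im=c["frame"][:,:,::-1]
    s=5
    cv2.imwrite(f"pics/{n}_z.png",cv2.resize(im[y:y+h,x:x+w],None,fx=s,fy=s,interpolation=cv2.INTER_CUBIC)[:600,:800])
    hsv=cv2.cvtColor(im.copy(),cv2.COLOR_BGR2HSV)
    for col,(lo,hi) in dict(red=((0,150,100),(6,255,255)),orange=((7,120,100),(18,255,255)),blue=((110,150,100),(130,255,255))).items():
        m=np.zeros(hsv.shape[:2],np.uint8);m[y:y+h,x:x+w]=cv2.inRange(hsv,lo,hi)[y:y+h,x:x+w]
        k,l,st,ce=cv2.connectedComponentsWithStats(m)
        for i in range(1,k):
            if st[i,4]>=4: u,v=ce[i];print(n,col,st[i],ce[i].round(1),dep(c,u,v).round(4),onz(c,u,v,.066).round(4))
E
```

```text
scene red [378 225  37  28 233] [399.3 237.5] [0.6409 0.3149 0.0165] [0.6073 0.2886 0.066 ]
scene red [409 225   6   5  17] [412.2 226.4] [0.642  0.2909 0.0693] [0.6444 0.2927 0.066 ]
scene red [305 307   9   6  44] [308.9 309.5] [0.3849 0.2731 0.0644] [0.3842 0.2723 0.066 ]
scene orange [319 281   6   5  24] [321.3 282.9] [0.4333 0.2993 0.0682] [0.4344 0.3005 0.066 ]
scene blue [331 336   7  10  49] [334.2 340.9] [0.3777 0.2012 0.0664] [0.3778 0.2014 0.066 ]
side red [349 241   6   3  17] [351.6 241.9] [0.3821 0.2785 0.0652] [0.382  0.2799 0.066 ]
side blue [353 224   7   5  25] [356.4 226. ] [0.3785 0.2013 0.0645] [0.3783 0.2041 0.066 ]
```

View pics/scene_z.png

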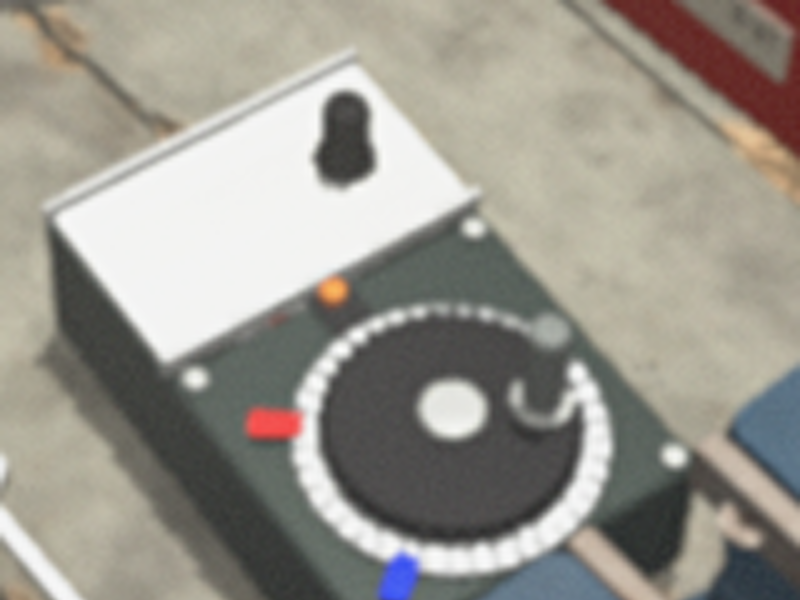

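View pics/side_z.png

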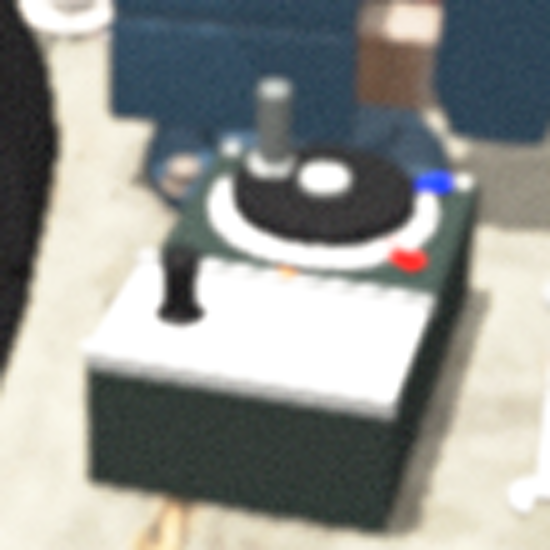

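```bash
python3 - <<'E'
import numpy as np,cv2
from h import *
S=dict(np.load("/tmp/scene0.npz"));D=dict(np.load("/tmp/side0.npz"))
for n,a,b,z in [("hub",(345.4,306.6),(335,225.6),.08),("knob",(364.8,291.2),(324.8,207),.1175),("pull",(324.2,245),(306.4,240.4),.098),("red",(308.9,309.5),(351.6,241.9),.065),("blue",(334.2,340.9),(356.4,226),.065)]:
    p,e=tri(S,a,D,b);print(n,p.round(4),round(e,4),onz(S,*a,z).round(4),onz(D,*b,z).round(4),"dep",dep(S,*a).round(4))
# obstacle height map near the safe
def cloud(c):
    v,u=np.mgrid[0:480,0:640];d=c["depth"];P=np.stack([(u-c["cx"])/c["fx"]*d,(v-c["cy"])/c["fy"]*d,d],-1)
    return (P@c["extrinsics"][:3,:3].T+c["extrinsics"][:3,3])[d>0]
P=np.r_[cloud(S),cloud(D)]
xs=np.arange(.30,.70,.02);ys=np.arange(.52,.02,-.02)
H=np.full((len(ys),len(xs)),-1)
for i,y in enumerate(ys):
  for j,x in enumerate(xs):
    m=(abs(P[:,0]-x)<.01)&(abs(P[:,1]-y)<.01)&(P[:,2]<.5)
    if m.any():H[i,j]=1000*np.percentile(P[m,2],97)
print("      "+" ".join(f"{x*1000:4.0f}" for x in xs))
for i,y in enumerate(ys):print(f"{y*1000:4.0f}: "+" ".join(f"{h:4d}" for h in H[i]))
E
```

```text
hub [0.427  0.233  0.0777] 0.0029 [0.4275 0.2321 0.08  ] [0.4251 0.2384 0.08  ] dep [0.4265 0.2311 0.082 ]
knob [0.4532 0.218  0.1147] 0.0011 [0.4524 0.2167 0.1175] [0.4519 0.2242 0.1175] dep [0.4546 0.2187 0.1134]
pull [0.4732 0.342  0.096 ] 0.0036 [0.4742 0.3411 0.098 ] [0.4707 0.3469 0.098 ] dep [0.4752 0.3422 0.0962]
red [0.3839 0.2738 0.063 ] 0.0029 [0.3846 0.2728 0.065 ] [0.3823 0.2781 0.065 ] dep [0.3849 0.2731 0.0644]
blue [0.3784 0.2019 0.0647] 0.0002 [0.3782 0.2018 0.065 ] [0.3785 0.2024 0.065 ] dep [0.3776 0.2012 0.0663]
       300  320  340  360  380  400  420  440  460  480  500  520  540  560  580  600  620  640  660  680
 520:   -6   -1    0    0    0    0    0    3    9   10    0    0  159  226  241  249  253  207   -1  289
 500:   -2   -1    0    0   11    0    0    0   -1    0    0  111  218  212  298  303  308  310  308  304
 480:   -2   17   16   16   14    0    0    0    0    0  218  239  226  219  300  305  309  311  309  305
 460:   -5   23   21   15    0    0    0    0    0    0  216  241  217  245  259  304  308  311  309  305
 440:   -1   15    2    0    0  
[... 1493 characters left out ...]
  -1   17   15   -1   -2   -2   -1   -2    0    0  114  129  135
 140:   -1  156  171  171  170   -1  165  171  171  171   22   22   -2   -1   -2   -1   -1  114  127  135
 120:   15  163  172  172  171  166  164  171  172  171  131  134  134  134   -1   -1   -1  114  128  135
 100:  100  161  172  172  172   91  163  171  172  172  141  135  135  135   50   -1   -1  114  127  134
  80:  106  163  172  172  172   92  166  171  172  172  168  135  135  135   50   -1   -1  113  120  117
  60:  129  164  172  172  172   92  166  171  172  172  169  135  135  135  130    0    0    1    1    0
  40:  192  162  172  172  171   24  164  171  172  172  109  134  134  135    1    0    0    1    1    0
```

```bash
cat >> h.py <<'E'
from scipy.spatial.transform import Rotation as R
def quat(yaw):
    """tool x down; tool y horizontal at angle yaw"""
    y=np.array([np.cos(yaw),np.sin(yaw),0]);x=np.array([0,0,-1.]);z=np.cross(x,y)
    q=R.from_matrix(np.stack([x,y,z],1)).as_quat();return np.r_[q[3],q[:3]]
E
python3 - <<'E'
from bench import bot
from h import *
s=bot.sense();q=s["eef_rot"];M=R.from_quat(np.r_[q[1:],q[0]]).as_matrix();print(M.round(2))
c=dict(np.load("/tmp/wrist0.npz"));print("cam in tool",(M.T@(c["extrinsics"][:3,3]-s["position"])).round(3))
for yaw in (-.1,-.1+np.pi):
  for p in ([.427,.232,.2],[.454,.217,.09],[.473,.342,.08],[.41,.35,.08]):
    print(round(yaw,2),p,bot.solve_ik(p,quat(yaw)))
E
```

```text
[[-0.    0.37  0.93]
 [-0.    0.93 -0.37]
 [-1.   -0.   -0.  ]]
cam in tool [-0.142 -0.    -0.078]
-0.1 [0.427, 0.232, 0.2] [ 3.53155532e-01 -5.38726980e-02  1.96441124e+00 -4.44089210e-16
  1.23105412e+00  4.53155532e-01]
-0.1 [0.454, 0.217, 0.09] [ 3.06307936e-01  1.32640464e-01  2.00303855e+00 -4.44089210e-16
  1.00591364e+00  4.06307936e-01]
-0.1 [0.473, 0.342, 0.08] [ 5.05808961e-01  3.03710059e-01  1.81652581e+00 -4.44089210e-16
  1.02135679e+00  6.05808961e-01]
-0.1 [0.41, 0.35, 0.08] [ 5.76394008e-01  2.19191795e-01  1.92362246e+00 -4.44089210e-16
  9.98778399e-01  6.76394008e-01]
3.04 [0.427, 0.232, 0.2] None
3.04 [0.454, 0.217, 0.09] None
3.04 [0.473, 0.342, 0.08] [ 5.05808961e-01  3.03710059e-01  1.81652581e+00 -4.44089210e-16
  1.02135679e+00 -2.53578369e+00]
3.04 [0.41, 0.35, 0.08] [ 5.76394008e-01  2.19191795e-01  1.92362246e+00 -4.44089210e-16
  9.98778399e-01 -2.46519865e+00]
```

```bash
python3 - <<'E'
from bench import bot
from h import *
t=bot.sense()["time_s"]
bot.goto([.427,.236,.215],quat(-.1))
bot.grip(.5,60)
print(bot.sense()["time_s"]-t, bot.sense()["position"])
c=bot.capture("wrist");cv2.imwrite("pics/w1.png",c["frame"][:,:,::-1]);np.savez("/tmp/w1.npz",**c)
E
```

```text
1.9667 [0.42693642 0.23619383 0.21496217]
```

View pics/w1.png

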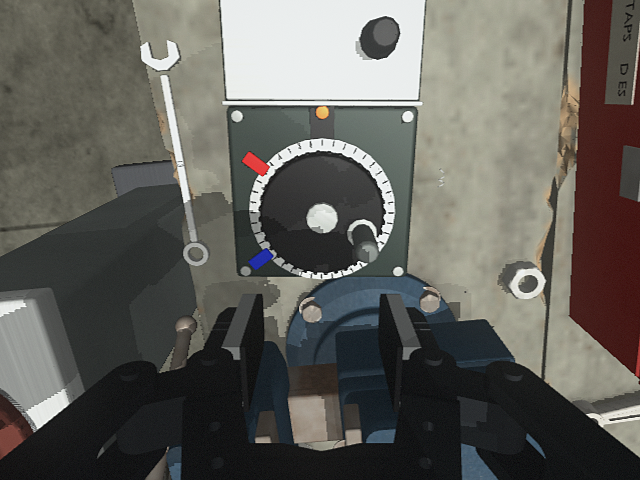

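The wrist view shows the hub at (321,218), red at (256,164), blue at (262,259), the button at (322,113), the knob top at (366,250) with its foot at (362,234), and the pull at (380,38). Now I'll measure these precisely.

```bash
python3 - <<'E'
from h import *
c=dict(np.load("/tmp/w1.npz"));im=c["frame"][:,:,::-1].copy();hsv=cv2.cvtColor(im,cv2.COLOR_BGR2HSV)
def blob(lo,hi,box,amin=30):
    x,y,w,h=box;m=cv2.inRange(hsv,lo,hi)[y:y+h,x:x+w];k,l,st,ce=cv2.connectedComponentsWithStats(m)
    i=1+np.argmax(st[1:,4]);return ce[i]+[x,y],st[i]
r,sr=blob((0,150,100),(6,255,255),(230,140,60,50));b,sb=blob((110,150,80),(130,255,255),(235,240,50,40))
o,so=blob((7,120,100),(20,255,255),(305,100,40,30));h,sh=blob((0,0,170),(180,60,255),(300,198,45,40))
print("px",r,b,o,h,sh)
pr=onz(c,*r,.0645);pb=onz(c,*b,.0645);hub=onz(c,*h,.081);bt=onz(c,*o,.068)
print("red",pr,dep(c,*r),"blue",pb,dep(c,*b),"hub",hub,dep(c,*h),"btn",bt,dep(c,*o))
# intersection consistency
for n,p in (("red",pr),("blue",pb)):
    d=p[:2]-hub[:2];print(n,np.hypot(*d),np.arctan2(d[1],d[0]))
d1=pr-hub;d2=pb-hub;print("diff",(np.arctan2(d2[1],d2[0])-np.arctan2(d1[1],d1[0]))%(2*np.pi))
# corner screws -> none; ring outer edge ellipse: white ring pixels
m=cv2.inRange(hsv,(0,0,150),(180,50,255));m[:130]=0;m[285:]=0;m[:,:245]=0;m[:,400:]=0
m[198:240,300:345]=0
pts=np.argwhere(m>0)[:,::-1]; dd=np.hypot(*(pts-[321,212]).T); pts=pts[(dd>55)&(dd<80)]
hull=cv2.convexHull(pts.astype(np.float32)); e=cv2.fitEllipse(hull);print("ring",e,onz(c,*e[0],.066))
cv2.imwrite("pics/w1z.png",cv2.resize(im[190:280,300:410],None,fx=6,fy=6,interpolation=cv2.INTER_CUBIC))
for u,v in ((366,250),(367,255),(366,245)): print("knobtop",(u,v),dep(c,u,v))
print("pull",dep(c,381,32))
E
```

```text
px [255.20414201 163.43491124] [260.3381295  258.67985612] [321.51818182 112.71818182] [321.98119122 217.19749216] [  7   6  30  29 638]
red [0.38537271 0.27308042 0.0645    ] [0.38604622 0.27363821 0.06849968] blue [0.37885507 0.20310288 0.0645    ] [0.37930316 0.20399295 0.06684991] hub [0.42768369 0.2349751  0.081     ] [0.42769422 0.23509503 0.08141948] btn [0.43407501 0.30215668 0.068     ] [0.43407304 0.30211377 0.06694059]
red 0.05694062896126043 2.4084454332349807
blue 0.05831013550179404 -2.563296144431141
diff 1.3114437295134644
ring ((320.1588134765625, 211.2153778076172), (141.98162841796875, 151.9849395751953), 40.82706069946289) [0.42645673 0.23520068 0.066     ]
knobtop (366, 250) [0.45293788 0.22211378 0.11675742]
knobtop (367, 255) [0.45321511 0.21938667 0.11814839]
knobtop (366, 245) [0.45311594 0.22548005 0.11722831]
pull [0.47133254 0.34317183 0.09805918]
```

View pics/w1z.png

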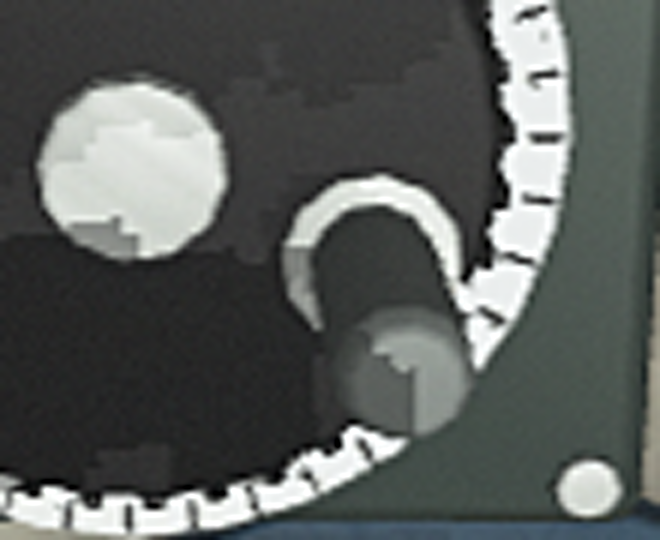

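```bash
python3 - <<'E'
from bench import bot
from h import *
c=dict(np.load("/tmp/w1.npz"));k=onz(c,367.5,251.7,.1175);print(k)
bot.goto([.4535,.2205,.14],quat(-.1))
print(bot.line_to([.4535,.2205,.092],vel=.12,until_force=15))
bot.grip(0,50)
s=bot.sense();print(s["time_s"],s["position"],s["width"],s["wrist_force"])
for n in("wrist","scene"):
    c=bot.capture(n);cv2.imwrite(f"pics/g_{n}.png",c["frame"][:,:,::-1]);np.savez(f"/tmp/g_{n}.npz",**c)
E
```

```text
[0.4537056  0.22121989 0.1175    ]
False
3.5 [0.45441295 0.22093395 0.09340966] 0.15583759151774437 [-1.11898132  0.62307434  6.22306614]
```

View pics/g_wrist.png

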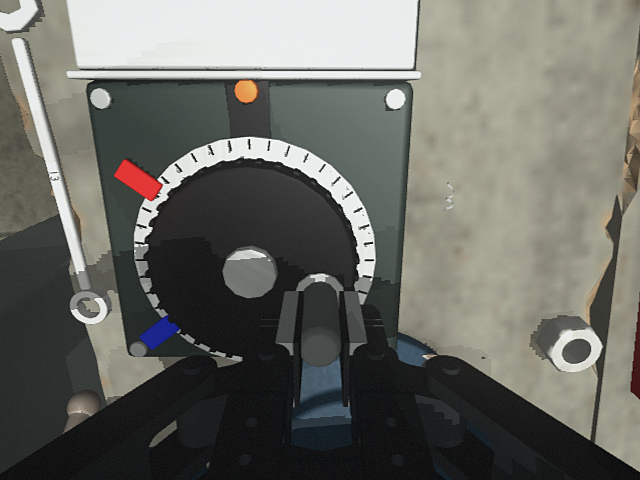

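View pics/g_scene.png

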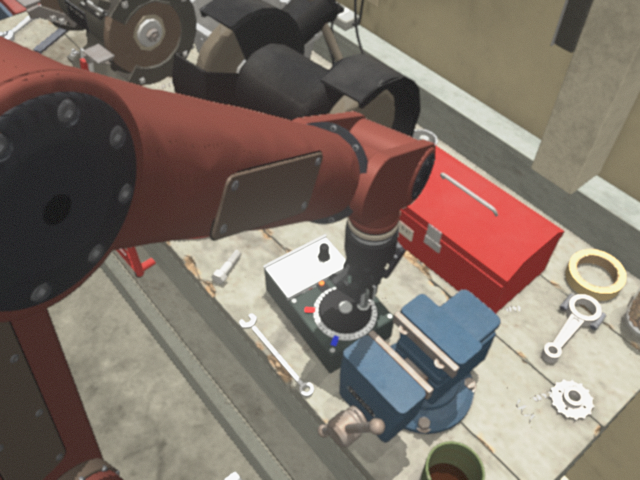

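```bash
cat >> h.py <<'E'
C=np.array([.4272,.2345]);RR=.0300;Z=.0934
def pos(a): return [C[0]+RR*np.cos(a),C[1]+RR*np.sin(a),Z]
def carry(bot,a,b,step=.25,vel=.1,fmax=None,verbose=False,abort=30):
    n=max(1,int(np.ceil(abs(b-a)/step)))
    F=[]
    for x in np.linspace(a,b,n+1)[1:]:
        bot.line_to(pos(x),vel=vel)
        s=bot.sense();f=s["wrist_force"];F.append(np.hypot(f[0],f[1]))
        if verbose: print(round(x,2),s["time_s"],f.round(1),(s["position"]-pos(x)).round(4)*1000)
        if np.linalg.norm(f)>abort: print("ABORT",x,f);return x
    print("max F",max(F).round(1),"t",s["time_s"]);return b
def shot(bot,name,cam="wrist"):
    c=bot.capture(cam);cv2.imwrite(f"pics/{name}.png",c["frame"][:,:,::-1]);np.savez(f"/tmp/{name}.npz",**c);return c
E
python3 - <<'E'
from bench import bot
from h import *
carry(bot,-.464,-1.6,verbose=True)
E
```

```text
-0.69 3.85 [-0.8 -1.2  2.4] [-0.3 -0.4  0.1]
-0.92 4.1 [-2.   0.4  3.3] [-0.5 -0.3  0.1]
-1.15 4.35 [-1.9  0.6  3.3] [-0.6 -0.2  0.1]
-1.37 4.6 [-0.4  1.8  3.3] [-0.5  0.   0.1]
-1.6 4.85 [-0.9  3.4  2.7] [-0.4  0.2  0.1]
max F 3.6 t 4.85
```

```bash
python3 - <<'E'
from bench import bot
from h import *
carry(bot,-1.6,-9.95,step=.28)
print(bot.sense()["position"]-pos(-9.95))
shot(bot,"r1")
E
```

```text
max F 4.4 t 12.35
[-1.02317077e-03 -4.10412936e-04  3.93448146e-05]
```

View pics/r1.png

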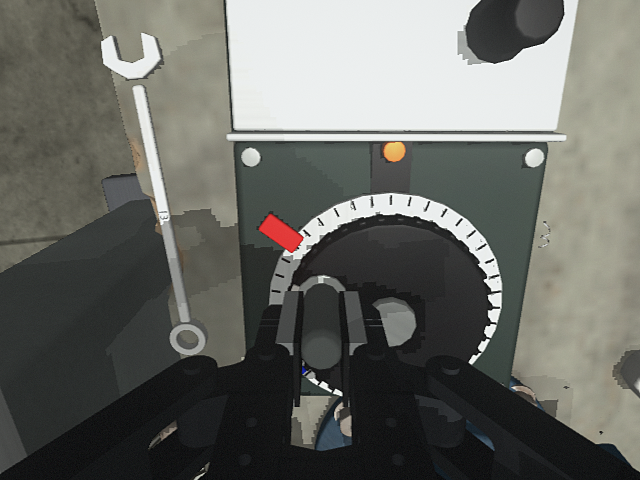

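```bash
cat >> h.py <<'E'
def ang(c,knob,hub,red=None,zk=.0785,zh=.081):
    k=onz(c,*knob,zk);h=onz(c,*hub,zh);d=k-h
    out=[k.round(4),h.round(4),"r",np.hypot(d[0],d[1]).round(4),"knob ang",np.arctan2(d[1],d[0]).round(3)]
    if red is not None:
        r=onz(c,*red,.0645)-h;out+=["mark r",np.hypot(r[0],r[1]).round(4),"ang",np.arctan2(r[1],r[0]).round(3)]
    return out
def markpx(c,which):
    hsv=cv2.cvtColor(c["frame"].copy(),cv2.COLOR_RGB2HSV)
    lo,hi={"red":((0,150,100),(6,255,255)),"blue":((110,150,80),(130,255,255)),"orange":((8,120,100),(22,255,255))}[which]
    m=cv2.inRange(hsv,lo,hi);m[:,580:]=0;k,l,st,ce=cv2.connectedComponentsWithStats(m);i=1+np.argmax(st[1:,4]);return ce[i],st[i].tolist()
E
python3 - <<'E'
from h import *
c=dict(np.load("/tmp/r1.npz"));r=markpx(c,"red");print(r)
print(ang(c,(321,300),(391,323),r[0]))
g=dict(np.load("/tmp/g_wrist.npz"));print(ang(g,(320,297),(249,272),markpx(g,"red")[0]),markpx(g,"blue"))
print(ang(g,(320,297),(249,272),markpx(g,"blue")[0]))
im=c["frame"][:,:,::-1];cv2.imwrite("pics/r1z.png",cv2.resize(im[200:380,240:440],None,fx=3.3,fy=3.3,interpolation=cv2.INTER_CUBIC))
E
```

```text
(array([280.30645161, 232.68548387]), [258, 214, 45, 39, 868])
[array([0.4   , 0.2469, 0.0785]), array([0.4277, 0.2349, 0.081 ]), 'r', np.float64(0.0301), 'knob ang', np.float64(2.733), 'mark r', np.float64(0.0569), 'ang', np.float64(2.412)]
[array([0.4541, 0.2202, 0.0785]), array([0.4275, 0.2351, 0.081 ]), 'r', np.float64(0.0305), 'knob ang', np.float64(-0.511), 'mark r', np.float64(0.0571), 'ang', np.float64(2.412)] (array([158.49705882, 332.60294118]), [139, 316, 41, 34, 680])
[array([0.4541, 0.2202, 0.0785]), array([0.4275, 0.2351, 0.081 ]), 'r', np.float64(0.0305), 'knob ang', np.float64(-0.511), 'mark r', np.float64(0.059), 'ang', np.float64(-2.562)]
```

View pics/r1z.png

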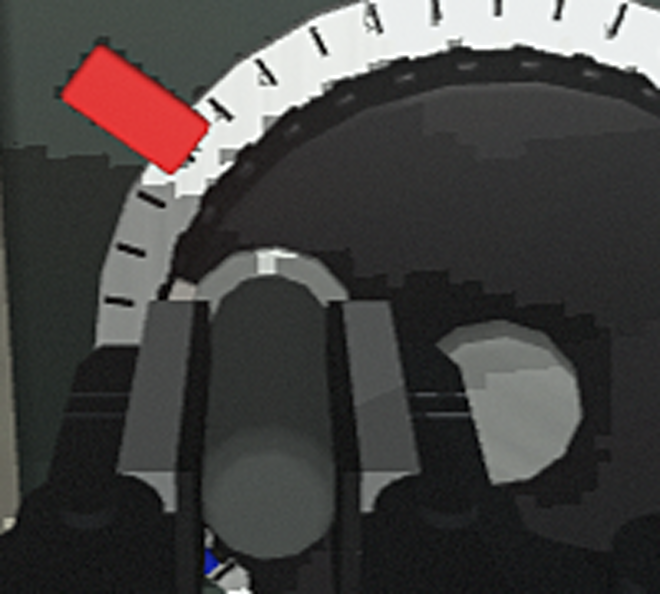

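```bash
python3 - <<'E'
from bench import bot
from h import *
c=dict(np.load("/tmp/r1.npz"));print("top",onz(c,321,353,.1175))
carry(bot,-9.95,-10.18,step=.12,vel=.05)
s=bot.sense();p=s["position"];print(p,np.arctan2(*(p[:2]-C)[::-1]),s["wrist_force"])
c=shot(bot,"r2");print(markpx(c,"red"))
cv2.imwrite("pics/r2z.png",cv2.resize(c["frame"][200:380,240:440,::-1],None,fx=3.3,fy=3.3,interpolation=cv2.INTER_CUBIC))
E
```

```text
top [0.40024591 0.24804374 0.1175    ]
max F 4.5 t 12.9
[0.40320874 0.25400346 0.09337283] 2.4590109855351274 [-2.51457288 -3.68359027 10.83250218]
(array([275.078125  , 244.01802885]), [253, 225, 45, 39, 832])
```

View pics/r2z.png

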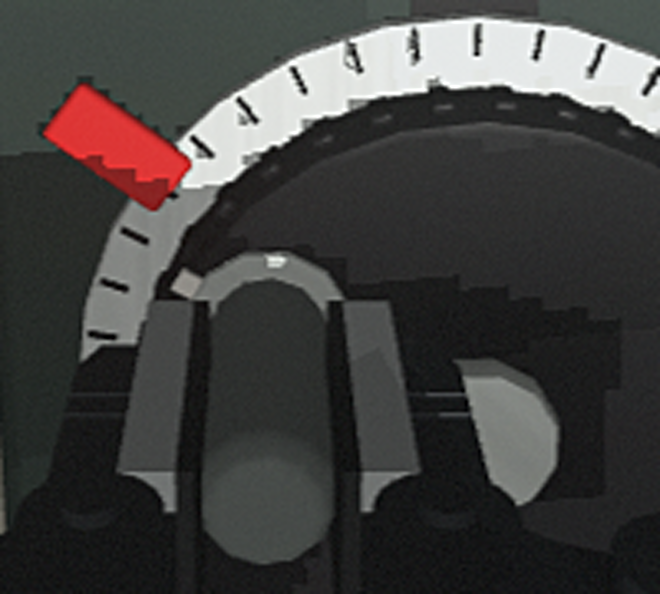

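```bash
python3 - <<'E'
from h import *
for n,kn,hub,pt,top in (("r1",(321.8,299.4),(391.5,322.4),(240+182/3.3,200+289/3.3),(321,353)),("r2",(240+270/3.3,200+332/3.3),(240+476/3.3,200+435/3.3),(240+185/3.3,200+283/3.3),(240+265/3.3,200+508/3.3))):
    c=dict(np.load(f"/tmp/{n}.npz"));Cc=np.array([.4273,.2350])
    f=lambda p:(np.hypot(*(p[:2]-Cc)).round(4),np.arctan2(*(p[:2]-Cc)[::-1]).round(3))
    print(n,"foot",f(onz(c,*kn,.0785)),"hub",onz(c,*hub,.081).round(4),"ptr",f(onz(c,*pt,.077)),"top",f(onz(c,*top,.1175)),"red",f(onz(c,*markpx(c,"red")[0],.0645)))
E
```

```text
r1 foot (np.float64(0.0295), np.float64(2.718)) hub [0.4279 0.2352 0.081 ] ptr (np.float64(0.0413), np.float64(2.697)) top (np.float64(0.03), np.float64(2.692)) red (np.float64(0.0565), np.float64(2.408))
r2 foot (np.float64(0.0291), np.float64(2.54)) hub [0.4276 0.236  0.081 ] ptr (np.float64(0.0412), np.float64(2.537)) top (np.float64(0.03), np.float64(2.512)) red (np.float64(0.0565), np.float64(2.407))
```

```bash
python3 - <<'E'
from bench import bot
from h import *
carry(bot,-10.18,-10.32,step=.07,vel=.03)
bot.sleep(.2)
s=bot.sense();p=s["position"];print(p,np.arctan2(*(p[:2]-C)[::-1]),s["wrist_force"])
c=shot(bot,"r3");print(markpx(c,"red"))
cv2.imwrite("pics/r3z.png",cv2.resize(c["frame"][200:380,240:440,::-1],None,fx=3.3,fy=3.3,interpolation=cv2.INTER_CUBIC))
E
```

```text
max F 5.9 t 13.7
[0.40569155 0.25683192 0.09334391] 2.3374133627133 [-2.63777612 -3.25095275 11.50492852]
(array([270.10958904, 250.74719801]), [249, 232, 44, 38, 803])
```

View pics/r3z.png

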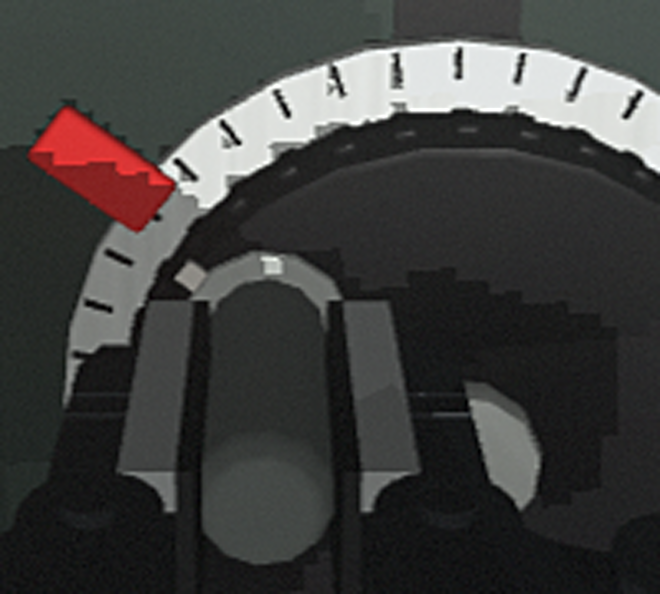

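```bash
cat >> h.py <<'E'
def rep(c,kn,pt,top,mark,Cc=np.array([.4273,.2350]),o=(240,200),s=3.3):
    g=lambda p:(o[0]+p[0]/s,o[1]+p[1]/s)
    f=lambda p:(float(np.hypot(*(p[:2]-Cc)).round(4)),float(np.arctan2(*(p[:2]-Cc)[::-1]).round(3)))
    print("foot",f(onz(c,*g(kn),.0785)),"ptr",pt and f(onz(c,*g(pt),.077)),"top",f(onz(c,*g(top),.1175)),mark,f(onz(c,*markpx(c,mark)[0],.0645)))
E
python3 - <<'E'
from h import *
c=dict(np.load("/tmp/r3.npz"));rep(c,(268,332),(190,276),(265,507),"red")
E
```

```text
foot (0.0291, 2.415) ptr (0.041, 2.417) top (0.03, 2.382) red (0.0566, 2.408)
```

```bash
python3 - <<'E'
from bench import bot
from h import *
a=-2.72
carry(bot,-10.32,a,step=.28)
s=bot.sense();p=s["position"];print(p,np.arctan2(*(p[:2]-C)[::-1]),s["wrist_force"])
c=shot(bot,"b1");print(markpx(c,"blue"))
E
```

```text
max F 3.8 t 20.95
[0.39940732 0.22217654 0.09330976] -2.724235215907425 [2.90564255 1.05985929 5.6662027 ]Traceback (most recent call last):
  File "<stdin>", line 6, in <module>
  File "h.py", line 40, in markpx
    m=cv2.inRange(hsv,lo,hi);m[:,580:]=0;k,l,st,ce=cv2.connectedComponentsWithStats(m);i=1+np.argmax(st[1:,4]);return ce[i],st[i].tolist()
                                                                                           ~~~~~~~~~^^^^^^^^^^
    return _wrapfunc(a, 'argmax', axis=axis, out=out, **kwds)
    return bound(*args, **kwds)
ValueError: attempt to get argmax of an empty sequence
```

View pics/b1.png

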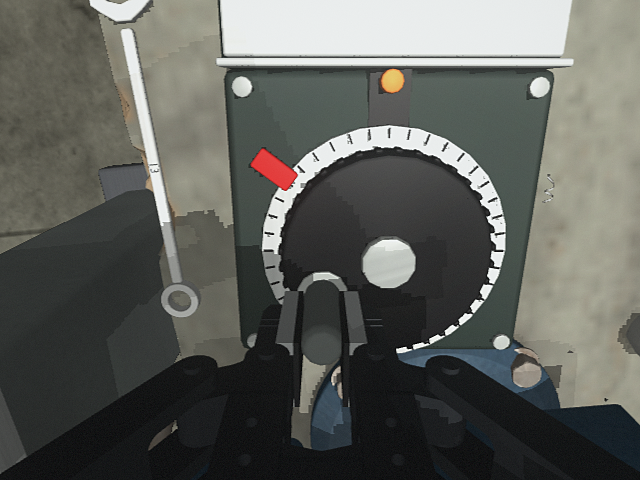

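```bash
python3 - <<'E'
from h import *
c=dict(np.load("/tmp/b1.npz"))
cv2.imwrite("pics/b1z.png",cv2.resize(c["frame"][200:380,240:440,::-1],None,fx=3.3,fy=3.3,interpolation=cv2.INTER_CUBIC))
E
```

```text
(no output)
```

View pics/b1z.png

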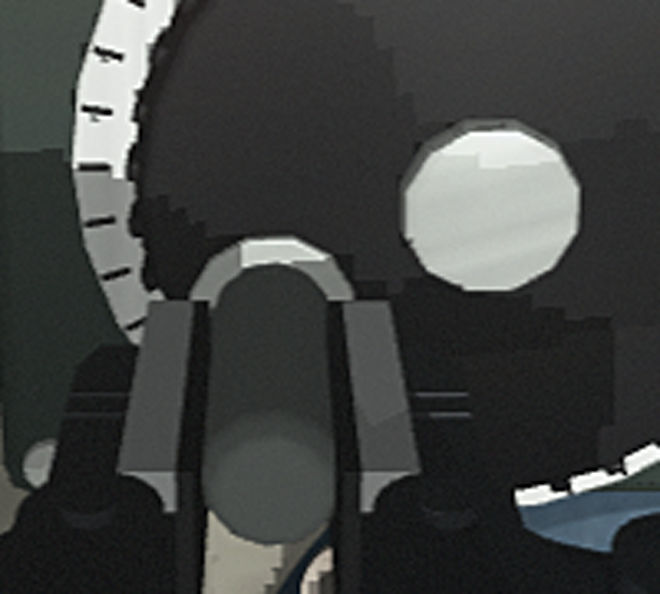

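```bash
python3 - <<'E'
from h import *
c=dict(np.load("/tmp/b1.npz"));rep(c,(272,318),None,(268,488),"red");print(onz(c,240+491/3.3,200+208/3.3,.081))
E
```

```text
foot (0.0304, -2.685) ptr None top (0.0301, -2.732) red (0.0566, 2.405)
[0.42737725 0.23457541 0.081     ]
```

```bash
python3 - <<'E'
from bench import bot
from h import *
carry(bot,-2.72,-2.57,step=.075,vel=.03);bot.sleep(.2)
s=bot.sense();p=s["position"];print(p,np.arctan2(*(p[:2]-C)[::-1]),s["wrist_force"])
c=shot(bot,"b2")
cv2.imwrite("pics/b2z.png",cv2.resize(c["frame"][200:380,240:440,::-1],None,fx=3.3,fy=3.3,interpolation=cv2.INTER_CUBIC))
shot(bot,"b2s","scene")
E
```

```text
max F 5.4 t 21.75
[0.40092269 0.21947815 0.09334842] -2.622267479097556 [0.39711593 4.68415234 5.85499787]
```

View pics/b2z.png

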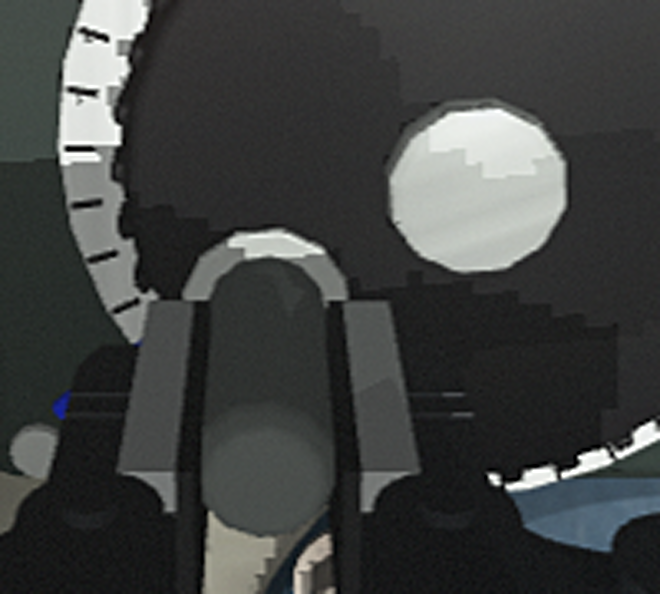

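```bash
python3 - <<'E'
from h import *
c=dict(np.load("/tmp/b2.npz"));rep(c,(267,310),None,(267,480),"red");print(onz(c,240+478/3.3,200+187/3.3,.081))
E
```

```text
foot (0.0302, -2.625) ptr None top (0.0296, -2.654) red (0.0566, 2.404)
[0.42747287 0.23469611 0.081     ]
```

```bash
python3 - <<'E'
from bench import bot
from h import *
carry(bot,-2.57,-2.49,step=.08,vel=.03);bot.sleep(.2)
s=bot.sense();p=s["position"];print(p,np.arctan2(*(p[:2]-C)[::-1]),s["wrist_force"])
c=shot(bot,"b3")
cv2.imwrite("pics/b3z.png",cv2.resize(c["frame"][200:380,240:440,::-1],None,fx=3.3,fy=3.3,interpolation=cv2.INTER_CUBIC))
E
```

```text
max F 4.2 t 22.3
[0.40226583 0.21714877 0.09328473] -2.533635995485307 [0.5722963  3.15593501 6.84007649]
```

View pics/b3z.png

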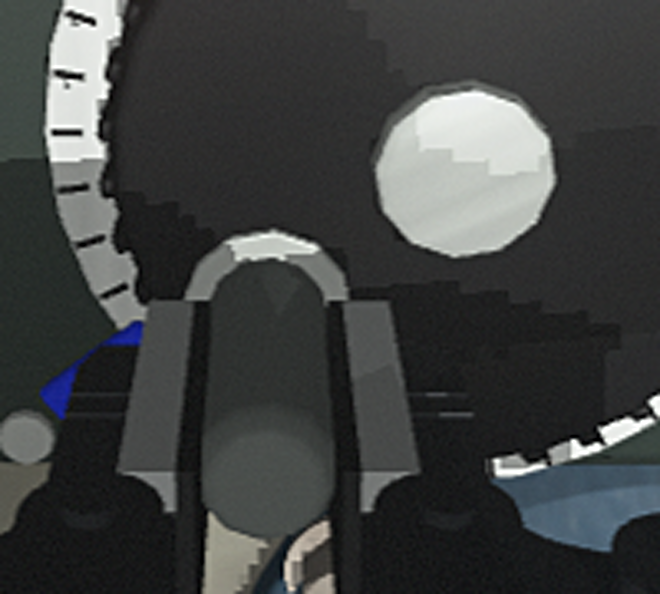

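```bash
python3 - <<'E'
from h import *
c=dict(np.load("/tmp/b3.npz"));rep(c,(267,312),None,(267,481),"red");print(onz(c,240+466/3.3,200+171/3.3,.081))
E
```

```text
foot (0.0305, -2.531) ptr None top (0.0296, -2.562) red (0.0567, 2.404)
[0.42752584 0.23458098 0.081     ]
```

```bash
cat > last.py <<'E'
from bench import bot
from h import *
import sys
a=float(sys.argv[1]);end=float(sys.argv[2]);n=0
while a>end:
    a-=.06;hit=bot.line_to(pos(a),vel=.025,until_force=6)
    s=bot.sense();f=s["wrist_force"];p=s["position"]
    th=np.arctan2(*(p[:2]-C)[::-1]); res=f[0]*(-np.sin(th))+f[1]*np.cos(th); rad=f[0]*np.cos(th)+f[1]*np.sin(th)
    n+=1
    if n%2==0 or hit or res>6.5: print(f"cmd {a:.2f} th {th:.3f} resist {res:.1f} rad {rad:.1f} t {s['time_s']:.2f} {hit}")
    if hit or res>8.5: print("STOP",a);break
shot(bot,sys.argv[3])
c=dict(np.load(f"/tmp/{sys.argv[3]}.npz"));o=markpx(c,"orange");print(o,onz(c,*o[0],.068))
E
python3 last.py -2.49 -3.6 l1
```

```text
cmd -2.61 th -2.601 resist 1.1 rad -2.4 t 23.05 False
cmd -2.73 th -2.707 resist 2.4 rad -2.2 t 23.55 False
cmd -2.85 th -2.815 resist 3.0 rad -2.7 t 24.05 False
cmd -2.97 th -2.936 resist 2.2 rad -2.5 t 24.55 False
cmd -3.09 th -3.044 resist 2.6 rad -1.2 t 25.05 False
cmd -3.21 th 3.116 resist 2.3 rad -0.8 t 25.55 False
cmd -3.33 th 2.996 resist 2.7 rad -2.0 t 26.05 False
cmd -3.45 th 2.888 resist 2.4 rad -0.3 t 26.55 False
cmd -3.57 th 2.765 resist 1.6 rad -0.1 t 27.05 False
(array([390.61658031, 183.33937824]), [380, 172, 22, 23, 386]) [0.4328186  0.28982016 0.068     ]
```

View pics/l1.png

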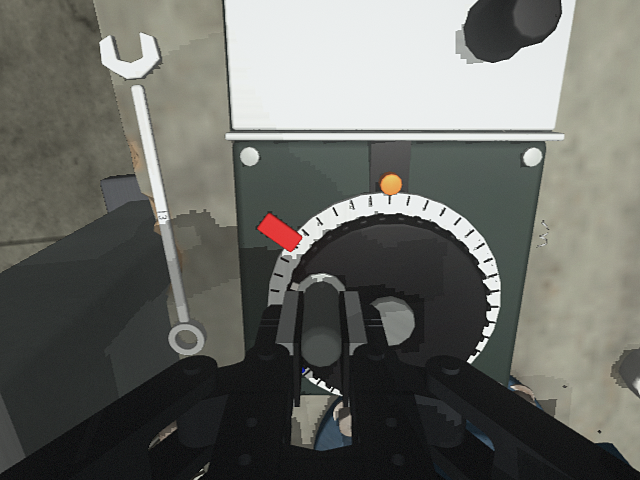

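```bash
python3 - <<'E'
from bench import bot
from h import *
bot.sleep(.2)
s=bot.sense();print(s["position"],s["wrist_force"],s["time_s"])
c=shot(bot,"l2");o=markpx(c,"orange");print(o,onz(c,*o[0],.068),dep(c,*o[0]))
b=dict(np.load("/tmp/b3.npz"));o=markpx(b,"orange");print(o,onz(b,*o[0],.068),dep(b,*o[0]))
E
```

```text
[0.40072485 0.24895493 0.09364593] [2.25066927 1.39176869 6.9178632 ] 27.55
(array([390.31865285, 183.79274611]), [380, 172, 22, 24, 386]) [0.43275695 0.28979306 0.068     ] [0.43287072 0.28962117 0.06721604]
(array([383.66816143,  68.09641256]), [372, 56, 24, 25, 446]) [0.43402419 0.30155392 0.068     ] [0.43391616 0.30152214 0.0687653 ]
```

```bash
sed -e 's/a-=.06/a-=.03/' -e 's/vel=.025,until_force=6/vel=.012,until_force=5/' -e 's/n%2==0/True/' -e 's/res>8.5/res>7/' last.py > last2.py; python3 last2.py -3.63 -3.84 l3
```

```text
cmd -3.66 th 2.627 resist -2.4 rad 0.1 t 27.85 False
cmd -3.69 th 2.611 resist -1.0 rad 0.1 t 28.10 False
cmd -3.72 th 2.594 resist 0.3 rad 0.4 t 28.35 False
cmd -3.75 th 2.567 resist 0.7 rad 0.2 t 28.60 False
cmd -3.78 th 2.539 resist -0.3 rad -0.1 t 28.85 False
cmd -3.81 th 2.509 resist -1.2 rad 0.8 t 29.10 False
cmd -3.84 th 2.480 resist -0.3 rad 0.3 t 29.35 False
cmd -3.87 th 2.451 resist 1.1 rad 0.9 t 29.60 False
(array([384.46194226, 196.71653543]), [374, 185, 22, 23, 381]) [0.43285235 0.28988336 0.068     ]
```

```bash
python3 - <<'E'
from h import *
a=[cv2.resize(dict(np.load(f"/tmp/{n}.npz"))["frame"][200:380,240:440,::-1],None,fx=2,fy=2,interpolation=cv2.INTER_CUBIC) for n in("l1","l3")]
cv2.imwrite("pics/l13.png",np.hstack(a))
E
```

```text
(no output)
```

View pics/l13.png

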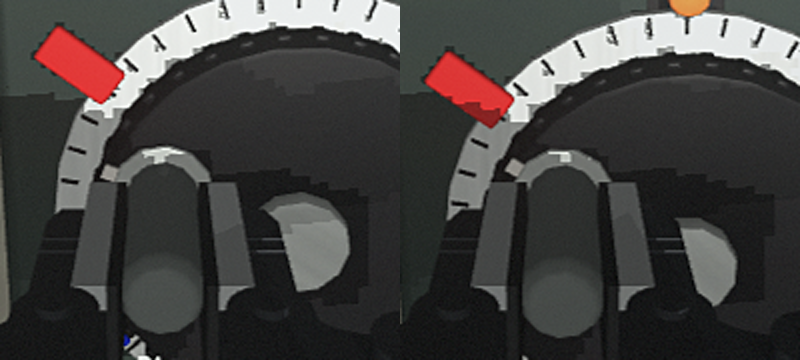

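```bash
python3 - <<'E'
from h import *
rep(dict(np.load("/tmp/l1.npz")),(162,196),(109,172),(162,299),"red",s=2)
rep(dict(np.load("/tmp/l3.npz")),(162,199),(114,167),(162,303),"red",s=2)
E
```

```text
foot (0.0295, 2.707) ptr (0.0412, 2.686) top (0.03, 2.661) red (0.0565, 2.407)
foot (0.0294, 2.522) ptr (0.0411, 2.504) top (0.0301, 2.478) red (0.0566, 2.407)
```

```bash
python3 - <<'E'
from bench import bot
from h import *
s=bot.sense();print(s["time_s"],s["position"],s["wrist_force"])
a=shot(bot,"s4","scene");b=shot(bot,"d4","side")
x=cv2.resize(a["frame"][240:360,270:390,::-1],None,fx=4,fy=4,interpolation=cv2.INTER_CUBIC)
g=cv2.resize(dict(np.load("/tmp/g_scene.npz"))["frame"][240:360,270:390,::-1],None,fx=3,fy=3,interpolation=cv2.INTER_CUBIC)
y=cv2.resize(b["frame"][200:300,270:370,::-1],None,fx=3,fy=3,interpolation=cv2.INTER_CUBIC)
cv2.imwrite("pics/s4z.png",np.hstack([x,np.vstack([y,np.zeros((180,300,3),np.uint8)])]))
E
```

```text
29.65 [0.40355132 0.25404226 0.09345133] [0.18033742 0.03007574 8.1310875 ]
```

View pics/s4z.png

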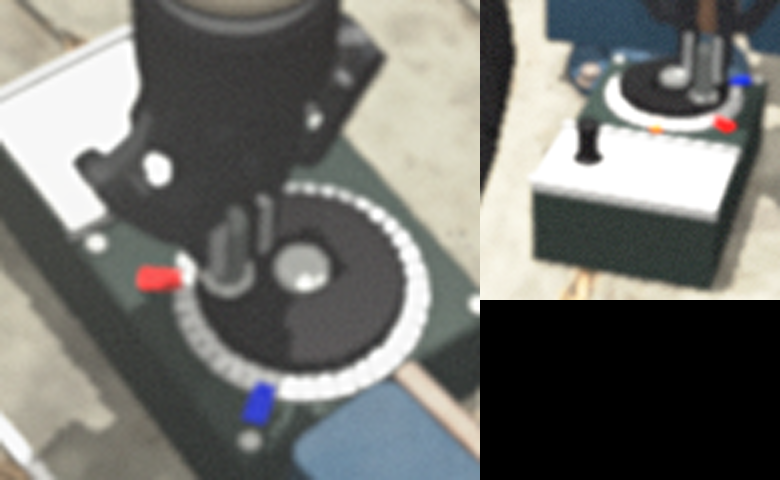

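```bash
python3 - <<'E'
from h import *
D=dict(np.load("/tmp/side0.npz"))
for y in (.302,.296,.290,.288): print(y,np.round(proj(D,(.4335,y,.068)),1))
for n,f in (("a","/tmp/side0.npz"),("b","/tmp/d4.npz")):
    c=dict(np.load(f));im=c["frame"][:,:,::-1].copy();hsv=cv2.cvtColor(im,cv2.COLOR_BGR2HSV)[232:252,318:340]
    m=cv2.inRange(hsv,(5,80,80),(25,255,255));p=np.argwhere(m);print(n,len(p),p.mean(0)+[232,318] if len(p) else 0)
    cv2.imwrite(f"pics/sd_{n}.png",cv2.resize(im[215:265,290:370],None,fx=8,fy=8,interpolation=cv2.INTER_CUBIC))
E
```

```text
0.302 [327.  243.8]
0.296 [327.5 242.4]
0.29 [327.9 241. ]
0.288 [328.  240.6]
a 4 [243.5 327. ]
b 10 [242.9 328.1]
```

View pics/sd_b.png

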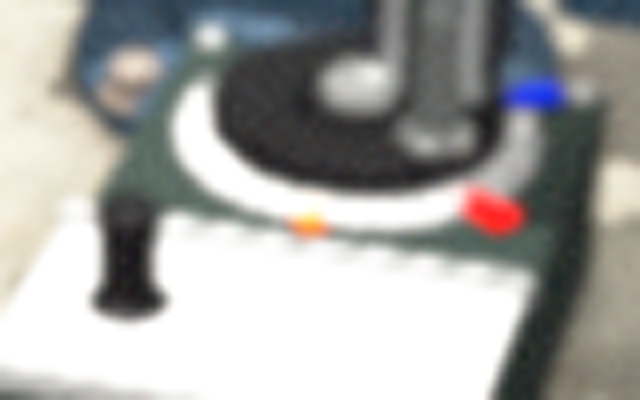

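```bash
python3 - <<'E'
from h import *
for n in("w1","g_wrist","r1","r2","r3","b1","b2","b3","l1","l2","l3"):
    c=dict(np.load(f"/tmp/{n}.npz"));print(n,onz(c,*markpx(c,"red")[0],.0645)[:2].round(4),onz(c,*markpx(c,"orange")[0],.068)[:2].round(4),markpx(c,"orange"))
E
```

```text
w1 [0.3854 0.2731] [0.4343 0.3024] (array([321.85496183, 112.35114504]), [316, 106, 13, 13, 131])
g_wrist [0.385  0.2731] [0.4346 0.3027] (array([245.98056156,  90.4838013 ]), [234, 79, 25, 24, 463])
r1 [0.3853 0.2729] [0.4342 0.3027] (array([393.85714286, 151.39714286]), [383, 142, 23, 20, 350])
r2 [0.3854 0.2729] [0.4342 0.3028] (array([387.1943662 , 164.36338028]), [376, 155, 23, 20, 355])
r3 [0.3853 0.2729] [0.4343 0.3029] (array([381.46067416, 171.81741573]), [371, 163, 22, 20, 356])
b1 [0.3854 0.2731] [0.4341 0.3019] (array([392.20229885,  80.60689655]), [381, 69, 24, 24, 435])
b2 [0.3854 0.2731] [0.434  0.3015] (array([387.64678899,  74.47018349]), [376, 62, 24, 25, 436])
b3 [0.3853 0.2731] [0.434  0.3016] (array([383.66816143,  68.09641256]), [372, 56, 24, 25, 446])
l1 [0.3854 0.2729] [0.4328 0.2898] (array([390.61658031, 183.33937824]), [380, 172, 22, 23, 386])
l2 [0.3854 0.2729] [0.4328 0.2898] (array([390.31865285, 183.79274611]), [380, 172, 22, 24, 386])
l3 [0.3853 0.2729] [0.4329 0.2899] (array([384.46194226, 196.71653543]), [374, 185, 22, 23, 381])
```

```bash
sed -i -e 's/until_force=5/until_force=4/' -e 's/res>7/res>5/' last2.py; python3 last2.py -3.87 -3.95 l5; python3 - <<'E'
from h import *
a=cv2.resize(dict(np.load("/tmp/l5.npz"))["frame"][180:380,240:440,::-1],None,fx=3,fy=3,interpolation=cv2.INTER_CUBIC);cv2.imwrite("pics/l5z.png",a)
E
```

```text
cmd -3.90 th 2.432 resist 1.8 rad 0.8 t 30.00 False
cmd -3.93 th 2.421 resist 1.8 rad 1.2 t 30.25 False
cmd -3.96 th 2.410 resist 3.5 rad 1.9 t 30.50 False
(array([383.45549738, 199.64921466]), [373, 188, 22, 23, 382]) [0.43287525 0.28989478 0.068     ]
```

View pics/l5z.png

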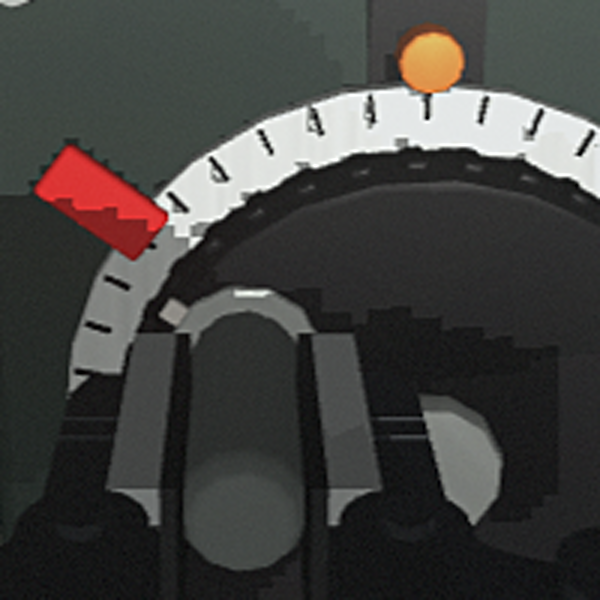

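```bash
python3 - <<'E'
from h import *
rep(dict(np.load("/tmp/l5.npz")),(247,361),(172,311),(244,515),"red",o=(240,180),s=3)
E
```

```text
foot (0.0289, 2.479) ptr (0.0412, 2.473) top (0.0302, 2.429) red (0.0565, 2.407)
```

```bash
python3 - <<'E'
from bench import bot
from h import *
bot.grip(.5);s=bot.sense();print(s["width"],s["wrist_force"],s["time_s"])
p=s["position"];bot.line_to([p[0],p[1],.15],vel=.15)
bot.goto([.40,.27,.23],quat(1.3))
c=shot(bot,"p1");o=markpx(c,"orange");print(onz(c,*o[0],.068))
shot(bot,"p1s","scene")
print(bot.sense()["time_s"])
def cloud(c):
    v,u=np.mgrid[0:480,0:640];d=c["depth"];P=np.stack([(u-c["cx"])/c["fx"]*d,(v-c["cy"])/c["fy"]*d,d],-1)
    return (P@c["extrinsics"][:3,:3].T+c["extrinsics"][:3,3])[d>0]
P=np.r_[cloud(dict(np.load("/tmp/scene0.npz"))),cloud(dict(np.load("/tmp/side0.npz")))]
P=P[(P[:,2]>.13)&(P[:,2]<.3)&(P[:,0]>.4)&(P[:,0]<.62)&(P[:,1]>.3)&(P[:,1]<.5)]
for x in np.arange(.47,.60,.01):
    m=abs(P[:,0]-x)<.005
    if m.sum()>3: print(round(x,3),m.sum(),np.percentile(P[m,1],[1,5]).round(3))
E
```

```text
0.4955326890006749 [-0.00504798 -0.55342211 -0.63770954] 30.9417
[0.43272534 0.28934837 0.068     ]
32.8083
0.5 697 [0.428 0.438]
0.51 1601 [0.394 0.397]
0.52 1198 [0.393 0.394]
0.53 582 [0.394 0.395]
0.54 369 [0.397 0.399]
0.55 469 [0.432 0.437]
0.56 666 [0.426 0.428]
0.57 603 [0.427 0.428]
0.58 556 [0.429 0.43 ]
0.59 663 [0.43  0.432]
```

View pics/p1.png

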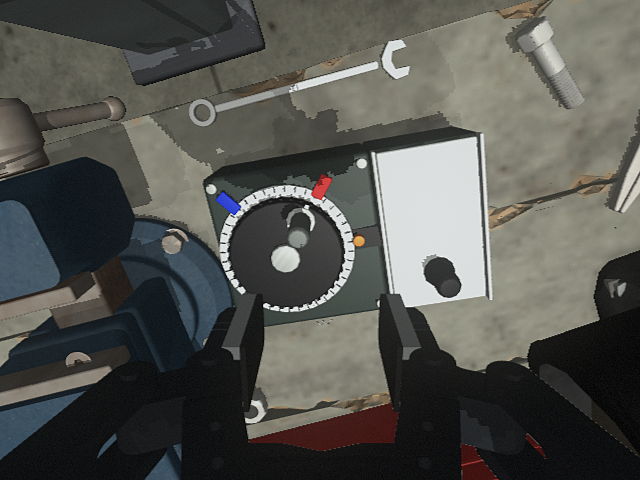

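View pics/p1s.png

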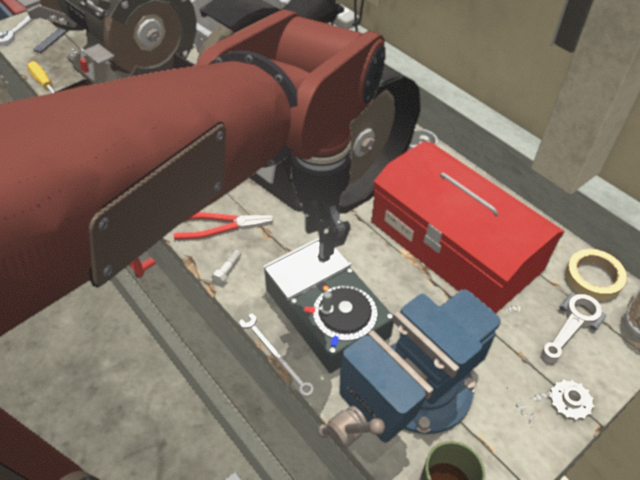

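```bash
cat >> h.py <<'E'
def quat_tilt(yaw,t):
    y=np.array([np.cos(yaw),np.sin(yaw),0]);f=np.cross(y,[0,0,1.]) # forward horizontal
    x=np.sin(t)*f+np.array([0,0,-np.cos(t)]);z=np.cross(x,y)
    q=R.from_matrix(np.stack([x,y,z],1)).as_quat();return np.r_[q[3],q[:3]],x
E
python3 - <<'E'
from bench import bot
from h import *
c=dict(np.load("/tmp/p1.npz"));print(onz(c,448,286,.098))
q,x=quat_tilt(np.pi/2-.096,.26);print(x)
P=np.array([.4725,.3432,.096]);u=np.array([-.9954,.0958,0])
for d in(0,.06):
  for h in (0,.07): print(bot.solve_ik(P+u*d+.019*x+[0,0,h],q))
hsv=cv2.cvtColor(c["frame"].copy(),cv2.COLOR_RGB2HSV);m=cv2.inRange(hsv,(0,0,0),(180,255,90));m[:240]=0;m[302:]=0;m[:,:400]=0;m[:,480:]=0
k,l,st,ce=cv2.connectedComponentsWithStats(m);print(st[1:],ce[1:])
E
```

```text
[0.47157963 0.3418714  0.098     ]
[ 0.25589683 -0.02464184 -0.96638998]
[ 0.58770464  0.22416183  1.94674659 -0.23277374  0.78097168 -0.73696215]
[ 0.58770464  0.12092495  1.91213599 -0.20626781  0.91553296 -0.77695033]
[ 0.66603369  0.14809787  2.03793853 -0.25465153  0.7818167  -0.64316013]
[ 0.66603369  0.03789884  2.00151836 -0.22423634  0.9242836  -0.68928381]
[[ 424  257   37   41 1012]
 [ 400  296    3    6   10]] [[442.35869565 276.56422925]
 [400.5        299.2       ]]
```

```bash
python3 - <<'E'
from bench import bot
from h import *
q,x=quat_tilt(np.pi/2-.096,.26);P=np.array([.4705,.3427,.096]);u=np.array([-.9954,.0958,0])
g=P+.019*x
bot.goto(g+[0,0,.06],q)
print(bot.line_to(g,vel=.1,until_force=12))
bot.grip(0,50)
s=bot.sense();print(s["time_s"],s["position"]-g,s["width"],s["wrist_force"])
f0=s["wrist_force"];p0=s["position"]
shot(bot,"c1")
hit=bot.line_to(p0+u*.03,vel=.06,until_force=15)
s=bot.sense();print(hit,s["time_s"],(s["position"]-p0)@u,s["wrist_force"])
E
```

```text
False
34.5167 [0.00079281 0.00088331 0.00133623] 0.18160012033683928 [-1.61152965 -0.15351855  2.92439525]
False 35.2083 0.031186344926493213 [-2.23892715  1.1576052   4.24402842]
```

View pics/c1.png

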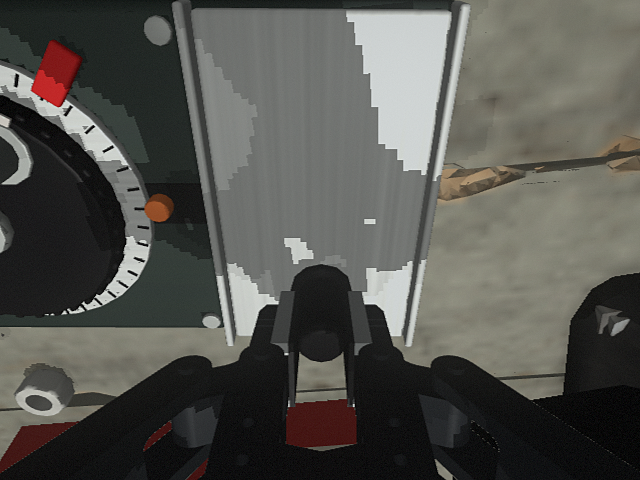

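The post is gripped and the cover is moving freely, so I'll continue to the stop.

```bash
python3 - <<'E'
from bench import bot
from h import *
u=np.array([-.9954,.0958,0]);p0=bot.sense()["position"]
hit=bot.line_to(p0+u*.036,vel=.04,until_force=15)
s=bot.sense();print(hit,s["time_s"],(s["position"]-p0)@u,s["wrist_force"])
c=shot(bot,"c2")
E
```

```text
True 35.95 0.028900268121431785 [ 2.63067042  0.16092962 -0.64360378]
```

View pics/c2.png

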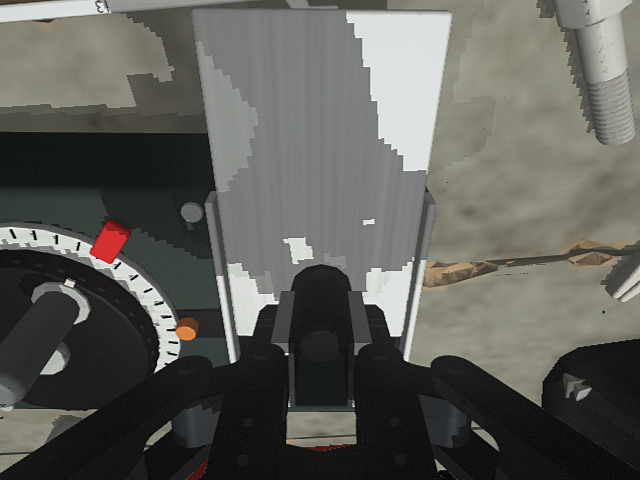

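```bash
python3 - <<'E'
from bench import bot
from h import *
u=np.array([-.9954,.0958,0]);p0=bot.sense()["position"]
hit=bot.line_to(p0+u*.006,vel=.02,until_force=15)
s=bot.sense();print(hit,s["time_s"],(s["position"]-p0)@u,s["wrist_force"])
p=s["position"];bot.line_to(p,vel=.05)
bot.grip(.5);s=bot.sense();p=s["position"];print(s["wrist_force"])
bot.line_to(p+[0,0,.08],vel=.12)
bot.goto([.35,.33,.25],quat(1.3))
c=shot(bot,"e1");shot(bot,"e1s","scene");shot(bot,"e1d","side");print(bot.sense()["time_s"])
E
```

```text
True 36.2667 -4.909014264808633e-05 [2.56509233 0.0149062  0.08832207]
[-0.2282469  -0.53959928  0.0274991 ]
38.3833
```

View pics/e1.png

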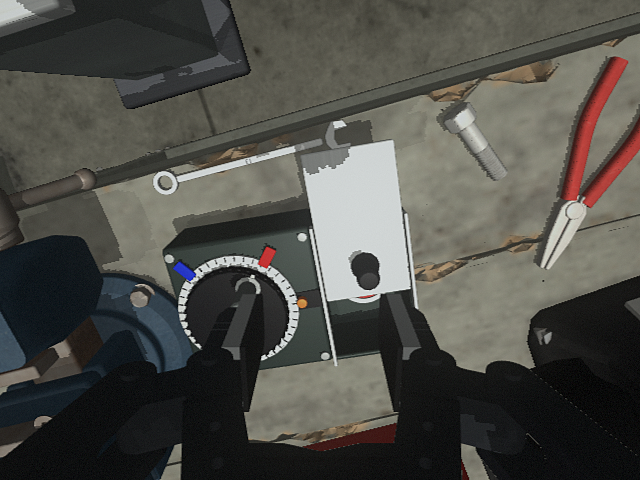

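View pics/e1s.png

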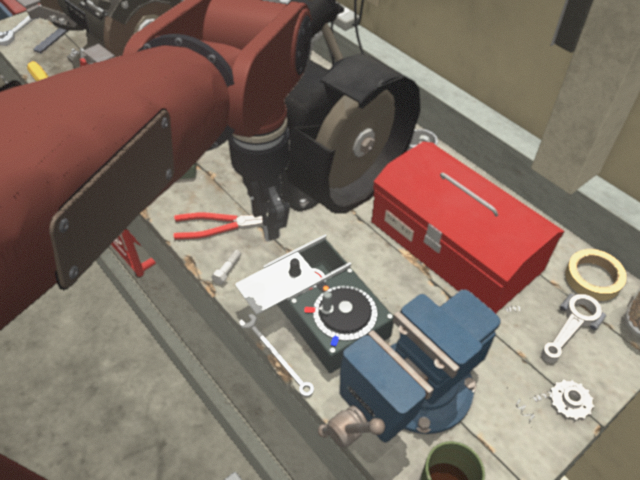

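```bash
python3 - <<'E'
from bench import bot
from h import *
c=dict(np.load("/tmp/e1.npz"));a=onz(c,369,276,.098);p=onz(dict(np.load("/tmp/p1.npz")),448,286,.098);print(a,p,np.hypot(*(a-p)[:2]))
print(onz(c,*markpx(c,"orange")[0],.068))
E
```

```text
[0.40997626 0.35030782 0.098     ] [0.47157963 0.3418714  0.098     ] 0.06217836360197746
[0.43264588 0.2895789  0.068     ]
```

The pull has moved about 62 mm in the pictures (60 mm by the arm), so the cover is at its stop. The button is still in the dropped position and the tools are undisturbed, so I'm handing it in.

```bash
python3 - <<'E'
from bench import bot
print(bot.finish_job(),bot.sense()["time_s"])
E
```

```text
the job is handed in; nothing more can be done
the job is handed in; nothing more can be done
```

The safe is open. The bolt dropped, the cover is at its front stop, and I handed the job in at about 38 s of the 72 s allowed.

- **Red:** I turned the dial clockwise past red once and stopped on it the second time. The knob measured 2.38–2.42 rad against the mark's 2.41.
- **Blue:** I turned back anticlockwise past blue once and stopped on it the second time. The knob measured −2.53 to −2.56 rad against −2.56. The gripper hid much of the blue mark at the stop, so I used its direction from earlier pictures.
- **Last number:** Turning clockwise again, the orange button showed the bolt had dropped by about 1.05 rad past blue. I felt on gently and stopped as resistance began to rise, at about 3.5 N. The highest sideways force logged while turning was 5.9 N, well under the 20 N limit.
- **Cover:** The arm slid it 60.1 mm, to a firm stop. It gave no more when I nudged it again.
- **Final check:** The gripper is clear, the button is still in the dropped position, and the spanner, pliers, hex bolt and nut look undisturbed.

**Checks that disagreed:**
- The button's shift measured 12–13 mm against the nominal 14. The cover edge partly hid it before the drop, and the cover then slid freely.
- After the first picture showing the bolt dropped, the dial turned on about 0.2 rad before I felt the stop, more than the stated 0.1 rad of play.
- The pictures put the cover's travel at 62 mm, within camera error of 60.

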